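# Take the plaster tooth from under the curing shield with tongs

## Task

Pick the spring tongs up off their rest, reach in under the front of the amber curing shield with them, close their jaws on the round base of the plaster tooth (not the plain blank beside it), bring it out through the front and finish holding it up in the tongs, upright, wholly clear in front of the shield and at least 15 cm above the bench. The program ends while still holding it there. The gripper's own fingers must never touch the tooth, nothing may bump the shield, and everything else on the bench stays where it is.

Things in the scene. Friction and masses are not known exactly. Their poses are not given: they have to be found in the camera images.
- tongs_grip (a point): Where to grip the steel spring tongs: mid-way between the flat grip plates on their two blades, half-way up (plates 34 mm long, 18 mm tall, 42 mm over their outsides when open). The tongs lie flat, underside 32 mm above the bench. Squeeze the plates together from above, fingers closing along y. Axes: x from hinge to jaws, z up. The hinge is 85 mm behind.
- tongs_jaw (a point): Point mid-way between the tongs' jaws, half-way up (jaws 16 mm long, 14 mm tall); 105 mm ahead of tongs_grip and 2 mm lower, same axes. Inner faces about 41 mm apart when open, 52 mm over their outsides; squeezing the plates together by 1 mm closes the jaws by about 2.2 mm, so a 3 mm squeeze carries the tongs with jaws still open.
- tongs_left (a joint): Angle of the tongs' left blade, rad: 0 open (where a spring holds it), grows as it closes; about 0.05 with the jaws on 22 mm. The right blade follows equally. At the plates the spring pushes out on each finger with about 3.5 N when open, 7 N when closed on 22 mm; the jaws get a little under half of any grip beyond that, so close with 20 to 30 N.
- tongs: The same tongs, 215 mm long, 75 g, balanced near tongs_grip; the origin lies straight below tongs_grip on their underside.
- cradle_mid (a point): Point in the middle of the tongs' rest (fixed), on the bench surface: a steel plate 150 x 76 x 6 mm with two rubber bars across it, 60 mm before and behind this point, 8 mm thick, 32 mm high, with ends 38 mm high. Axis x is along the tongs.
- station: Curing station (fixed): an aluminium base plate 110 mm deep, 200 mm wide, 8 mm thick, with two round stands (26 mm diameter, top 40 mm above the bench). The origin is the middle of its front edge, on the bench; x points into it, away from its open front. The stands are at x = 45 mm, y = -38 and +38 mm.
- shield: Clear amber shield over the station, same origin and axes: a roof from x = 2.5 to 107.5 mm, underside 125 mm and top 130 mm above the bench, on side walls whose inner faces are at y = -90 and +90 mm. Front and back are open.
- die_mid (a point): Plaster tooth on a round base, standing loose on one of the two stands; 38 mm tall in all: base 22 mm diameter and 24 mm high, then a narrow neck and a tooth 17 mm wide. This point is on its axis, half-way up, 19 mm above its underside. z up. About 25 g.
- die: The same plaster tooth; the origin is the centre of its underside.
- blank: Plain plaster blank without a tooth, 22 mm diameter, 24 mm tall, loose on the other stand; origin at the centre of its underside.
- dappen: Small glass dish, 32 mm diameter, 24 mm tall, loose on the bench; leave alone.
- cup: White plastic cup, 68 mm diameter, 75 mm tall, loose; leave alone.
- bottle: Small white bottle, 28 mm diameter, 55 mm tall, loose; leave alone.
- jaw_model: Plaster jaw model, about 55 x 65 x 30 mm, loose; leave alone.

How it is judged:
By the outcome, as a careful person would: the job done as asked, in the order asked, and still so for the second after the job is handed in, while the arm keeps its last pose, push and grip.
It also fails if it takes over 64 s, if anything falls off the work surface, if the arm or the gripper's body presses on something with over 40 N, if the wrist force passes 120 N, or if a joint passes its speed limit or range.

## Robot

A 6-joint arm with a two-finger parallel gripper is mounted at the origin on the work surface. World frame = base frame: x ahead of the robot, y to its left, z up, the work surface at z = 0. Lengths are in mm, angles in rad, forces in N, time in s.
With the tool pointing down it reaches from about 325 to 900 mm from the base axis. Payload 6.1 kg.
Tool frame: the origin (TCP) lies at the very end of the fingers, on their centre line; the grasp point (between the pads) lies robot.hold_point_z behind it (robot.hold_point_z is the distance from the TCP to the grasp point, in mm); z points along the fingers, y is the direction in which the jaws open and shut (so a half turn about z gives the same grasp; the last joint's range is limited). The gripper opens to 85 mm and grips with 20 to 120 N. Pads are 22 mm wide; open, the fingers measure 114 mm over their backs; the gripper's body (76 mm by 85 mm) begins 54 mm behind the grasp point. The pads swing forward as they close: fully open they stand 13 mm farther back than shut.
Start: joints at [-1.407, 0.22, 1.526, -0, 1.395, -0.126], TCP at [178.593, -598.933, 231.3] pointing down, gripper open.
Joint ranges: [-2.98, 2.98], [-0.91, 2.08], [0.09, 2.57], [-1.24, 4.39], [0.2, 2.65], [-2.68, 2.68]. Speed limits (rad/s): [2.57, 2.57, 3.01, 3.14, 3.14, 3.14].

## Interface

Orientations are given as a rotation vector (axis times angle).
In Python, from plant import robot gives the robot as it stands. The module is installed in compiled form; this text tells all that it offers.
- The arm moves only by the tool apply_moves, never from a script. Its argument "commands" is a list that holds one entry, the list of rows, each a list of 7 numbers: the opening in per cent of the stroke, from 0 (shut) to 100 (fully open), then the shift along the tool's x, y, z in mm, then the turn, a rotation vector about the tool's x, y, z in rad. A call has 1 to 10 rows; each row shifts and turns the commanded pose from where the row before left it, along the tool's axes as they then stand; what a row does not reach is not made up. A row lasts 1/10 s, in which the tool goes at most 50 mm and 8.59 degrees, less where a joint would pass 70% of its speed; a pose out of reach is approached as far as the arm can. A call with a gripper value outside its range is refused whole. The fingers move at their own pace and stop on an object; the grip force is fixed at half the most. Time passes only in rows, so rows that do not move let the fingers close. It gives the time, the measured TCP pose, the force and the opening at its end, in the units of the state.
- robot.get_obs(): the state, without advancing time (a new reading comes with each control period).
- robot.camera(name): name is "scene" or "top" or "wrist"; returns the picture (480x640x3 uint8, red, green, blue); there is no depth.
- robot.camera_params(name): a dict with "K" (3x3 intrinsics, pixels), "rvec" (rotation vector, rad) and "tvec" (3), from world to camera coordinates, as OpenCV has them. Camera axes: x right, y down, z forward; pixel columns grow to the right and rows downward; lengths in mm; the calibration is good to about 2 mm. The wrist camera is an equidistant fisheye: a pixel r from the principal point sees the ray r / f radians off the axis. A picture is of the moment at which its call begins: read the wrist's pose just before it. camera_params takes no time and is no camera call; for the wrist camera it gives the pose at the moment of the call.
- robot.job_done(): hands the job in, once; it reports no verdict.
The state is a dict: "time": time; "qpos": joint angles; "qvel": joint speeds; "joint_efforts": joint torques, N m; "tcp_pos": TCP position; "eef_rot": TCP orientation; "force": force on the tool from outside, world axes, zero at the start; "wrist_torque": the same for the moment, N m; "gripper_width": opening from 0.0 (shut) to 1.0 (fully open).
Only numpy, scipy, OpenCV 4.12 (cv2) and the standard library are available. Lean on these libraries where they do the work, as an engineer would, in place of code of your own. Each camera call takes 0.05 s, during which the arm holds its last target.

## Working session

There is one attempt and no reset: what is moved stays moved. The work goes in short steps, Python scripts to look and compute and a tool call to move; the robot and the scene stay as the last step left them, time stands still between calls to the robot, and variables do not carry over. Pictures are saved under pics/ and viewed, and the job is handed in when it is done.

Besides the shell and the picture viewer there is one more tool, called after "Emit:" by a JSON object that holds its "name" and its "arguments", one argument or row to a line. apply_moves: Moves the arm, as the interface text tells. Its arguments: {"type":"object","properties":{"commands":{"type":"array","items":{"type":"array","items":{"type":"array","items":{"type":"number"}}}}},"required":["commands"]}

```bash
mkdir -p pics; python3 - <<'E'
from plant import robot
import cv2,numpy as np
o=robot.get_obs(); print(o, robot.hold_point_z)
for n in ["scene","top","wrist"]:
    p=robot.camera_params(n); print(n,p)
    im=robot.camera(n); cv2.imwrite(f"pics/{n}0.png",im[:,:,::-1])
E
```

```text
{'time': 0.0, 'qpos': array([-1.40713265e+00,  2.21251318e-01,  1.52764721e+00,  4.11640337e-06,
        1.39473318e+00, -1.26098827e-01]), 'qvel': array([ 0.00078879,  0.0006686 , -0.00058925, -0.00052874, -0.00020257,
        0.00073321]), 'joint_efforts': array([-2.49666336e-04, -4.96901929e+01, -3.89392447e+01, -1.47505139e-04,
        1.11010004e-02,  5.25742522e-06]), 'tcp_pos': array([ 178.47201086, -598.31417267,  230.1645601 ]), 'eef_rot': array([-3.10666112e+00, -4.53271742e-01,  5.37568404e-05]), 'force': array([ 0.81073109, -0.16160874,  0.14703369]), 'wrist_torque': array([-0.00837014,  0.04129741, -0.01432437]), 'gripper_width': 0.9970631366865799} 18.700000000000003
scene {'K': array([[472.82424178,   0.        , 324.303384  ],
       [  0.        , 472.82424178, 241.77579264],
       [  0.        ,   0.        ,   1.        ]]), 'rvec': array([ 2.32237079,  0.59312416, -0.23017308]), 'tvec': array([-486.2666458 , -137.81497069, 1190.51839961])}
top {'K': array([[458.04487675,   0.        , 318.0239665 ],
       [  0.        , 458.04487675, 239.70995705],
       [  0.        ,   0.        ,   1.        ]]), 'rvec': array([ 2.1293334 , -2.13920648,  0.20997085]), 'tvec': array([ 10.56440713, 549.77979168, 850.93361775])}
wrist {'K': array([[371.64829954,   0.        , 318.02812347],
       [  0.        , 371.64829954, 245.94772988],
       [  0.        ,   0.        ,   1.        ]]), 'rvec': array([-2.31638503,  1.72606844,  0.26449643]), 'tvec': array([-623.28751599,  -38.940583  ,  379.83076401])}
```

View pics/scene0.png

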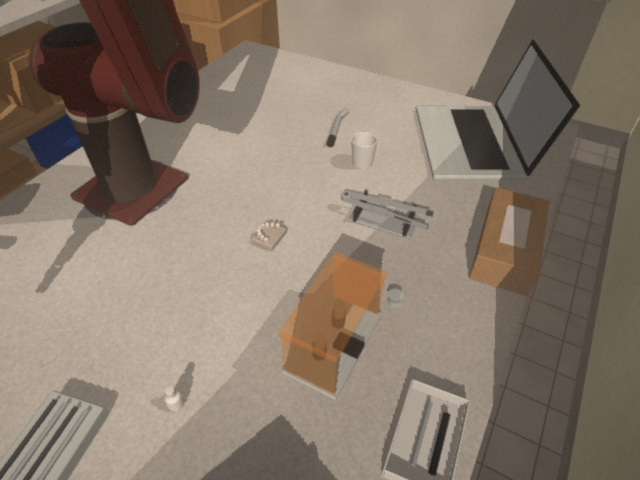

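View pics/top0.png

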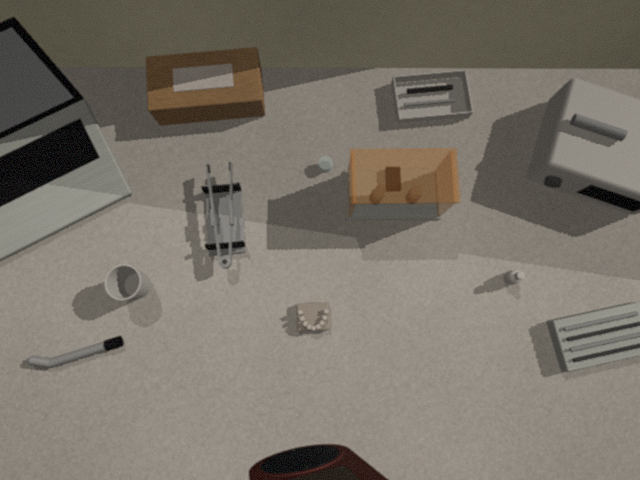

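View pics/wrist0.png

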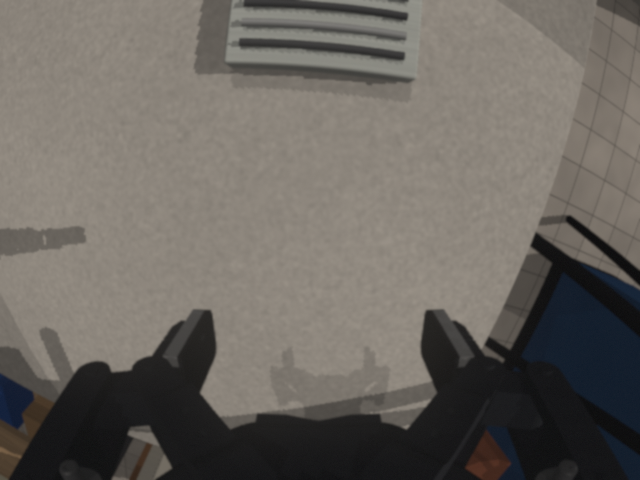

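The top view shows the tongs at about (222,215), hinge at (225,262), jaws pointing up (+x). The station is at about (400,190), with its open front facing the robot. Stands are at about (377,197) and (413,195). The cup, jaw model, dish and bottle are all well away from these.

```bash
cat > h.py <<'E'
import numpy as np,cv2
from scipy.spatial.transform import Rotation as R
from plant import robot
def ray(n,uv,p=None):
    p=p or robot.camera_params(n); K=p["K"]
    x=(uv[0]-K[0,2])/K[0,0]; y=(uv[1]-K[1,2])/K[1,1]
    if n=="wrist":
        r=np.hypot(x,y); d=np.array([0,0,1.]) if r<1e-9 else np.array([x/r*np.sin(r),y/r*np.sin(r),np.cos(r)])
    else: d=np.array([x,y,1.])
    M=R.from_rotvec(p["rvec"]).as_matrix(); return -M.T@p["tvec"], M.T@d/np.linalg.norm(d)
def onz(n,uv,z,p=None):
    c,d=ray(n,uv,p); return c+d*(z-c[2])/d[2]
def proj(n,X,p=None):
    p=p or robot.camera_params(n); K=p["K"]
    c=R.from_rotvec(p["rvec"]).as_matrix()@np.asarray(X,float)+p["tvec"]
    if n=="wrist":
        r=np.hypot(c[0],c[1]); t=np.arctan2(r,c[2]); q=c[:2]/r*t
    else: q=c[:2]/c[2]
    return q*K[0,0]+K[:2,2]
E
python3 - <<'E'
from h import *
np.set_printoptions(precision=1,suppress=True)
o=robot.get_obs();Rm=R.from_rotvec(o["eef_rot"]).as_matrix();print(Rm)
c,_=ray("wrist",(318,246));print("cam in tool",Rm.T@(c-o["tcp_pos"]), "axis in tool", Rm.T@_)
for nm,uv,z in [("hinge",(225,262),40),("jawL",(208,168),40),("jawR",(232,166),40),("plate fr-l",(353,218),8),("plate fr-r",(439,218),8),("stA",(377,197),70),("stB",(413,195),60),("cup",(124,285),0),("dish",(325,164),20),("jaw",(313,318),15),("roof fl",(349,200),130),("roof fr",(458,202),130),("roof bl",(350,150),130),("roof br",(457,150),130)]:
    print(nm,onz("top",uv,z))
im=cv2.imread("pics/top0.png")
cv2.imwrite("pics/t1.png",cv2.resize(im[130:290,180:480],None,fx=2.6,fy=2.6,interpolation=cv2.INTER_CUBIC))
im=cv2.imread("pics/scene0.png")
cv2.imwrite("pics/s1.png",cv2.resize(im[240:400,260:420],None,fx=3.7,fy=3.7,interpolation=cv2.INTER_CUBIC))
E
```

```text
[[ 1.   0.3 -0. ]
 [ 0.3 -1.   0. ]
 [ 0.  -0.  -1. ]]
cam in tool [  75.7   -0.8 -142.9] axis in tool [-0.3  0.   1. ]
hinge [507.7 190.8  40. ]
jawL [700.8 231.2  40. ]
jawR [705.1 182.5  40. ]
plate fr-l [603.  -65.7   8. ]
plate fr-r [ 602.6 -245.2    8. ]
stA [ 630.7 -107.6   70. ]
stB [ 637.5 -180.9   60. ]
cup [466.8 400.9   0. ]
dish [716.4  -8.1  20. ]
jaw [398.5  18.3  15. ]
roof fl [608.4 -47.4 130. ]
roof fr [ 604.3 -246.4  130. ]
roof bl [704.2 -51.  130. ]
roof br [ 704.2 -250.6  130. ]
```

View pics/t1.png

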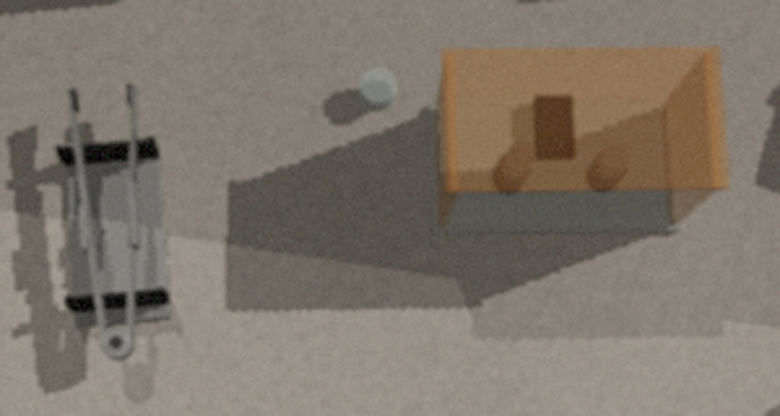

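View pics/s1.png

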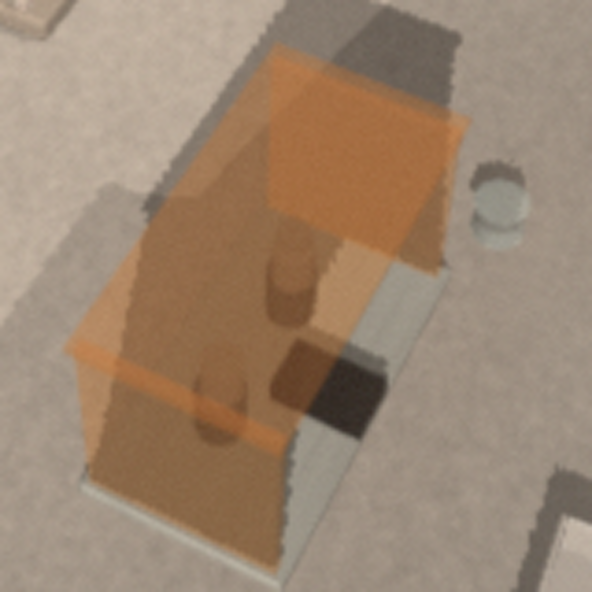

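```bash
cat >> h.py <<'E'
def plan(p0,r0,target,yaw=None,n=10,width=100):
    """rows (rounded) for straight move; r0 rotvec"""
    M=R.from_rotvec(r0); d=np.asarray(target)-p0
    print("tool-frame shift total",np.round(M.inv().apply(d),1))
def rel(target,Rt=None):
    o=robot.get_obs();M=R.from_rotvec(o["eef_rot"])
    print("t",o["time"],"tcp",o["tcp_pos"].round(1),"rot",o["eef_rot"].round(4),"w",o["gripper_width"].round(3),"F",o["force"].round(1))
    print("shift tool",M.inv().apply(np.asarray(target)-o["tcp_pos"]).round(2))
    if Rt is not None: print("turn tool",(M.inv()*Rt).as_rotvec().round(4))
def down(yaw): # tool z down, tool x at world yaw
    c,s=np.cos(yaw),np.sin(yaw)
    return R.from_matrix(np.array([[c,s,0],[s,-c,0],[0,0,-1.]]))
E
python3 -c "
from h import *
rel([592,198,230],down(.08+np.pi))"
```

```text
Traceback (most recent call last):
  File "h.py", line 26, in rel
    print("t",o["time"],"tcp",o["tcp_pos"].round(1),"rot",o["eef_rot"].round(4),"w",o["gripper_width"].round(3),"F",o["force"].round(1))
                                                                                    ^^^^^^^^^^^^^^^^^^^^^^^^
AttributeError: 'float' object has no attribute 'round'
```

```bash
sed -i 's/o\["gripper_width"\].round(3)/round(o["gripper_width"],3)/' h.py
python3 -c "
from h import *
rel([592,198,230],down(.08+np.pi))"
```

```text
t 0.15 tcp [ 178.5 -598.5  230.4] rot [-3.1071 -0.4534  0.    ] w 1.002 F [-0.3 -0.4 -0.1]
shift tool [ 623.83 -645.09    1.56]
turn tool [ 1.0000e-04 -2.3000e-03 -2.9318e+00]
```

Emit:
{"name": "apply_moves", "arguments": {
  "commands": [
    [[100,10,-10,0,0,0,0],[100,20,-21,0,0,0,0],[100,25,-26,0,0,0,0],[100,25,-26,0,0,0,0],[100,25,-26,0,0,0,0],[100,25,-26,0,0,0,0],[100,25,-26,0,0,0,0],[100,25,-26,0,0,0,0],[100,25,-26,0,0,0,0],[100,25,-26,0,0,0,0]]
  ]
}}

```text
time: 1.15
tcp_pos: [331.1, -301.8, 231.1]
eef_rot: [-3.109, -0.454, -0.0]
force: [0.1, -1.0, -0.0]
gripper_width: 1.003
```

Emit:
{"name": "apply_moves", "arguments": {
  "commands": [
    [[100,25,-26,0,0,0,0],[100,25,-26,0,0,0,0],[100,25,-26,0,0,0,0],[100,25,-26,0,0,0,0],[100,25,-26,0,0,0,0],[100,25,-26,0,0,0,0],[100,25,-26,0,0,0,0],[100,25,-26,0,0,0,0],[100,25,-26,0,0,0,0],[100,25,-26,0,0,0,0]]
  ]
}}

```text
time: 2.15
tcp_pos: [495.7, 18.6, 231.2]
eef_rot: [-3.108, -0.454, -0.0]
force: [0.8, 0.1, 0.1]
gripper_width: 0.997
```

Emit:
{"name": "apply_moves", "arguments": {
  "commands": [
    [[100,25,-26,0,0,0,0],[100,25,-25,0,0,0,0],[100,25,-25,0,0,0,0],[100,25,-25,0,0,0,0],[100,19,-19,0,0,0,0],[100,10,-10,0,0,0,0],[100,5,-5,0,0,0,-0.05],[100,0,0,0,0,0,-0.1],[100,0,0,0,0,0,-0.14],[100,0,0,0,0,0,-0.14]]
  ]
}}

```text
time: 3.15
tcp_pos: [585.1, 183.9, 231.1]
eef_rot: [2.937, 1.115, -0.001]
force: [-0.2, -0.8, 0.0]
gripper_width: 1.001
```

Emit:
{"name": "apply_moves", "arguments": {
  "commands": [
    [[100,0,0,0,0,0,-0.14],[100,0,0,0,0,0,-0.14],[100,0,0,0,0,0,-0.14],[100,0,0,0,0,0,-0.14],[100,0,0,0,0,0,-0.14],[100,0,0,0,0,0,-0.14],[100,0,0,0,0,0,-0.14],[100,0,0,0,0,0,-0.14],[100,0,0,0,0,0,-0.14],[100,0,0,0,0,0,-0.14]]
  ]
}}

```text
time: 4.15
tcp_pos: [585.1, 183.7, 231.3]
eef_rot: [-1.529, -2.744, 0.001]
force: [0.0, 0.5, 0.5]
gripper_width: 0.999
```

Emit:
{"name": "apply_moves", "arguments": {
  "commands": [
    [[100,0,0,0,0,0,-0.14],[100,0,0,0,0,0,-0.14],[100,0,0,0,0,0,-0.14],[100,0,0,0,0,0,-0.14],[100,0,0,0,0,0,-0.14],[100,0,0,0,0,0,-0.14],[100,0,0,0,0,0,-0.12],[100,0,0,0,0,0,-0.06],[100,0,0,0,0,0,0],[100,0,0,0,0,0,0]]
  ]
}}

```text
time: 5.15
tcp_pos: [585.4, 183.8, 231.3]
eef_rot: [-0.006, -3.141, 0.0]
force: [0.3, -0.0, 0.4]
gripper_width: 1.0
```

```bash
python3 - <<'E'
from h import *
import pickle
p=robot.camera_params("wrist"); im=robot.camera("wrist"); pickle.dump((p,robot.get_obs()),open("w1.pkl","wb")); cv2.imwrite("pics/w1.png",im[:,:,::-1])
E
```

```text
(no output)
```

View pics/w1.png

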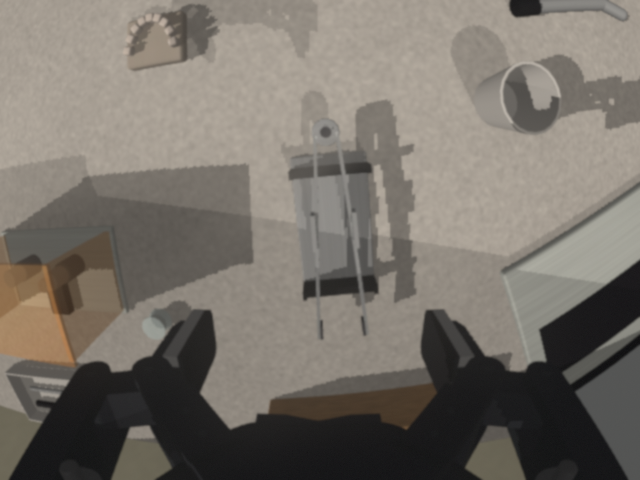

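```bash
python3 - <<'E'
from h import *
im=cv2.imread("pics/w1.png")
cv2.imwrite("pics/w1z.png",cv2.resize(im[110:350,270:400],None,fx=2.5*1,fy=2.5,interpolation=cv2.INTER_CUBIC))
E
```

```text
(no output)
```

View pics/w1z.png

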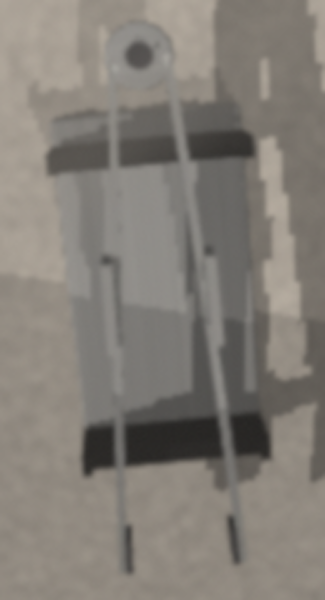

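```bash
python3 - <<'E'
from h import *
import pickle
np.set_printoptions(precision=1,suppress=True)
p,o=pickle.load(open("w1.pkl","rb")); print(o["tcp_pos"],o["eef_rot"])
g=lambda a,b,z: onz("wrist",(a/2.5+270,b/2.5+110),z,p)
h=g(139,54,48); jl=g(128,573,46); jr=g(239,560,46)
print(h,jl,jr,g(125,525,46),g(232,515,46)); jm=(jl+jr)/2
print("jawmid",jm, "len",np.linalg.norm((jm-h)[:2]),"yaw",np.arctan2(*(jm-h)[1::-1]))
print("plates",g(107,260,50),g(119,392,50),g(210,250,50),g(219,345,50))
print("bars",[g(*q,32) for q in [(48,160),(252,143),(86,460),(268,443)]])
# cross-check with top
for uv,z in [((180+118/2.6,130+342/2.6),48),((180+73/2.6,130+88/2.6),46),((180+131/2.6,130+86/2.6),46)]: print(onz("top",uv,z))
E
```

```text
[585.5 183.9 231.3] [-0.  -3.1  0. ]
[506.9 191.3  48. ] [711.1 187.2  46. ] [705.6 232.7  46. ] [688.4 186.   46. ] [684.4 228.8  46. ]
jawmid [708.3 210.   46. ] len 202.2769795035833 yaw 0.09247933212159033
plates [579.9 179.8  50. ] [630.  183.9  50. ] [576.3 216.6  50. ] [611.8 220.7  50. ]
bars [array([545.7, 158. ,  32. ]), array([539.3, 233.4,  32. ]), array([666.1, 170.4,  32. ]), array([659.2, 244. ,  32. ])]
[507.5 188.6  48. ]
[707.5 230.   46. ]
[709.2 184.9  46. ]
```

The wrist view shows the hinge hole at (326,132), jaw ends at (321,339) and (366,334), and plates from x≈578 to 612. Grip is at about (594,199), yaw 0.093.

```bash
python3 -c "
from h import *
rel([594,199.3,22],down(.093+np.pi))"
```

```text
t 5.2 tcp [585.5 183.9 231.3] rot [-5.6000e-03 -3.1414e+00  2.0000e-04] w 1.0 F [-0.  -0.2 -0.5]
shift tool [ -8.49  15.44 209.3 ]
turn tool [-0.0001 -0.0002 -0.0965]
```

Emit:
{"name": "apply_moves", "arguments": {
  "commands": [
    [[100,-4.25,7.7,0,0,0,-0.0485],[100,-4.25,7.7,0,0,0,-0.048],[100,0,0,15,0,0,0],[100,0,0,25,0,0,0],[100,0,0,30,0,0,0],[100,0,0,30,0,0,0],[100,0,0,25,0,0,0],[100,0,0,15,0,0,0],[100,0,0,0,0,0,0],[100,0,0,0,0,0,0]]
  ]
}}

```text
time: 6.2
tcp_pos: [594.2, 199.6, 91.6]
eef_rot: [-0.148, 3.138, -0.0]
force: [-0.5, -0.8, 0.1]
gripper_width: 0.999
```

```bash
python3 - <<'E'
from h import *
import pickle
rel([594,199.3,22],down(.093+np.pi))
p=robot.camera_params("wrist"); im=robot.camera("wrist"); pickle.dump((p,robot.get_obs()),open("w2.pkl","wb")); cv2.imwrite("pics/w2.png",im[:,:,::-1])
E
```

```text
t 6.2 tcp [594.2 199.6  91.6] rot [-0.1476  3.1379 -0.    ] w 0.999 F [-0.5 -0.8  0.1]
shift tool [ 0.21 -0.25 69.61]
turn tool [-0.      0.0002  0.001 ]
```

View pics/w2.png

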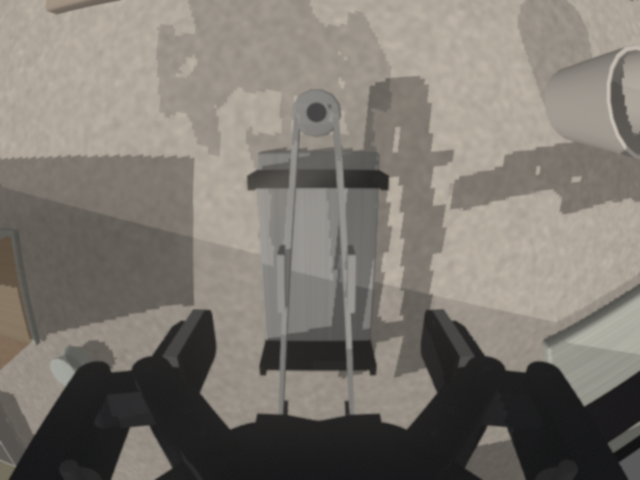

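```bash
python3 - <<'E'
from h import *
import pickle
np.set_printoptions(precision=1,suppress=True)
p,o=pickle.load(open("w2.pkl","rb"))
im=cv2.imread("pics/w2.png");cv2.imwrite("pics/w2z.png",cv2.resize(im[90:430,240:400],None,fx=1.75*2,fy=1.75,interpolation=cv2.INTER_CUBIC))
M=R.from_rotvec(o["eef_rot"])
for nm,uv,z in [("hinge",(316.5,112),46),("pl",(282,249),50),("pr",(351,249),50),("pl1",(281,310),50),("pr1",(352,310),50),("tipL",(282,412),46),("tipR",(350,412),46),("barrear",(318,188),32),("barfront",(318,341),32)]:
    q=onz("wrist",uv,z,p); print(nm,q,M.inv().apply(q-o["tcp_pos"]))
E
```

```text
hinge [507.2 191.3  46. ] [88.2 -0.2 46.4]
pl [578.7 179.9  50. ] [ 18.  -18.2  42.6]
pr [575.4 215.8  50. ] [18.  17.8 42.6]
pl1 [614.4 181.5  50. ] [-17.6 -20.   42.6]
pr1 [610.7 220.8  50. ] [-17.6  19.5  42.7]
tipL [695.  185.5  46. ] [-98.3 -23.6  46.8]
tipR [690.6 230.9  46. ] [-98.2  22.   46.8]
barrear [547.7 195.9  32. ] [47.4  0.6 60.5]
barfront [643.7 204.9  32. ] [-49.    0.5  60.7]
```

View pics/w2z.png

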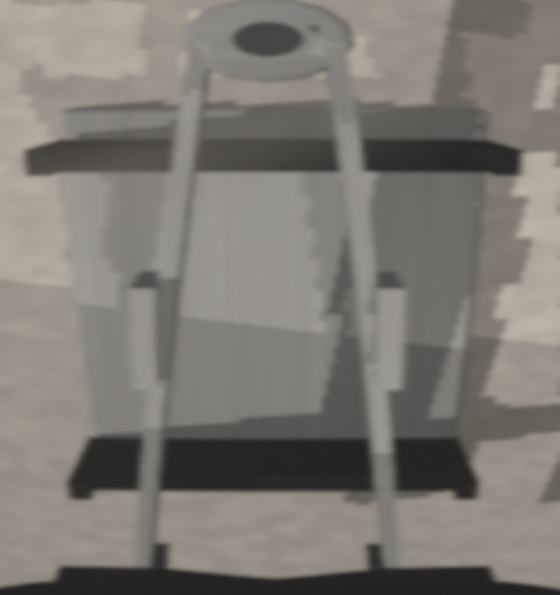

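Plates span ±18 mm about the tool axis, so they are centred and the alignment is good. Next I descend and squeeze.

Emit:
{"name": "apply_moves", "arguments": {
  "commands": [
    [[100,0,0,15,0,0,0],[100,0,0,20,0,0,0],[100,0,0,20,0,0,0],[100,0,0,10,0,0,0],[100,0,0,4,0,0,0],[60,0,0,0,0,0,0],[55,0,0,0,0,0,0],[52,0,0,0,0,0,0],[50,0,0,0,0,0,0],[50,0,0,0,0,0,0]]
  ]
}}

```text
time: 7.25
tcp_pos: [594.4, 199.7, 22.9]
eef_rot: [-0.149, 3.137, 0.0]
force: [0.5, -0.4, 1.1]
gripper_width: 0.5
```

Emit:
{"name": "apply_moves", "arguments": {
  "commands": [
    [[48,0,0,0,0,0,0],[46,0,0,0,0,0,0],[46,0,0,0,0,0,0],[46,0,0,0,0,0,0]]
  ]
}}

```text
time: 7.65
tcp_pos: [594.7, 199.8, 23.3]
eef_rot: [-0.149, 3.137, 0.0]
force: [-0.4, -0.4, 5.2]
gripper_width: 0.463
```

```bash
python3 - <<'E'
from h import *
rel([594,199.3,22],down(.093+np.pi))
im=robot.camera("wrist"); cv2.imwrite("pics/w3.png",im[:,:,::-1])
E
```

```text
t 7.65 tcp [594.7 199.8  23.3] rot [-1.4860e-01  3.1366e+00  4.0000e-04] w 0.463 F [-0.4 -0.4  5.2]
shift tool [ 0.76 -0.48  1.27]
turn tool [0.0002 0.0015 0.0017]
```

View pics/w3.png

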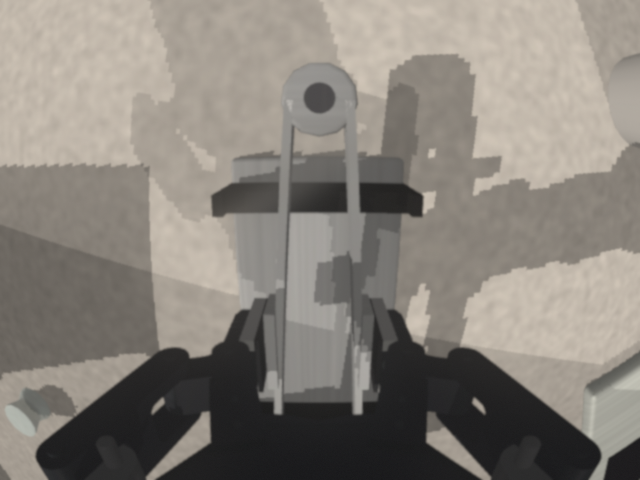

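Emit:
{"name": "apply_moves", "arguments": {
  "commands": [
    [[46,0,0,-5,0,0,0],[46,0,0,-15,0,0,0],[46,0,0,-20,0,0,0],[46,0,0,-30,0,0,0],[46,0,0,-30,0,0,0],[46,0,0,-30,0,0,0],[46,0,0,-20,0,0,0],[46,0,0,-10,0,0,0],[46,0,0,0,0,0,0],[46,0,0,0,0,0,0]]
  ]
}}

```text
time: 8.7
tcp_pos: [593.3, 199.5, 181.4]
eef_rot: [0.149, -3.137, 0.0]
force: [-0.1, 0.0, -1.0]
gripper_width: 0.461
```

```bash
python3 - <<'E'
from h import *
import pickle
rel([450,-107,180],down(np.pi))
p=robot.camera_params("wrist"); im=robot.camera("wrist"); pickle.dump((p,robot.get_obs()),open("w4.pkl","wb")); cv2.imwrite("pics/w4.png",im[:,:,::-1])
E
```

```text
t 8.7 tcp [593.3 199.5 181.4] rot [ 1.4860e-01 -3.1367e+00  2.0000e-04] w 0.461 F [-0.1  0.  -1. ]
shift tool [ 171.67 -291.63    1.66]
turn tool [-0.0002 -0.0014  0.0947]
```

View pics/w4.png

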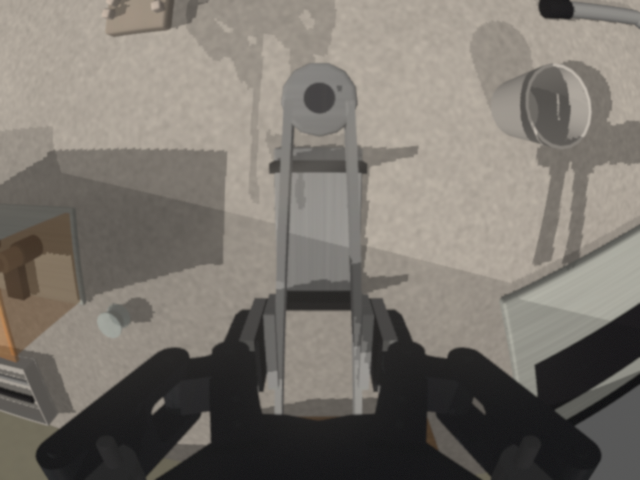

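```bash
python3 - <<'E'
from h import *
rel([480,10,200],down(np.pi))
E
```

```text
t 8.75 tcp [593.  199.5 180.7] rot [ 1.4860e-01 -3.1354e+00  6.0000e-04] w 0.462 F [ 0.2  0.9 -1.1]
shift tool [ 130.42 -177.95  -18.96]
turn tool [-0.0004 -0.0027  0.0947]
```

Emit:
{"name": "apply_moves", "arguments": {
  "commands": [
    [[46,8,-11,-2,0,0,0],[46,16,-22,-3,0,0,0],[46,22,-30,-4,0,0,0],[46,22,-30,-4,0,0,0],[46,22,-30,-3,0,0,0],[46,20,-28,-3,0,0,0],[46,14,-19,0,0,0,0.03],[46,6,-8,0,0,0,0.04],[46,0,0,0,0,0,0.025],[46,0,0,0,0,0,0]]
  ]
}}

```text
time: 9.75
tcp_pos: [481.1, 10.6, 201.0]
eef_rot: [-0.002, -3.141, -0.001]
force: [0.3, -0.6, -1.0]
gripper_width: 0.461
```

```bash
python3 - <<'E'
from h import *
import pickle
rel([480,10,200],down(np.pi))
p=robot.camera_params("wrist"); im=robot.camera("wrist"); pickle.dump((p,robot.get_obs()),open("w5.pkl","wb")); cv2.imwrite("pics/w5.png",im[:,:,::-1])
im=robot.camera("scene");cv2.imwrite("pics/s5.png",im[:,:,::-1])
E
```

```text
t 9.75 tcp [481.1  10.6 201. ] rot [-2.3000e-03 -3.1414e+00 -8.0000e-04] w 0.461 F [ 0.3 -0.6 -1. ]
shift tool [ 1.15 -0.61  1.01]
turn tool [ 0.0005 -0.0002 -0.0015]
```

View pics/w5.png

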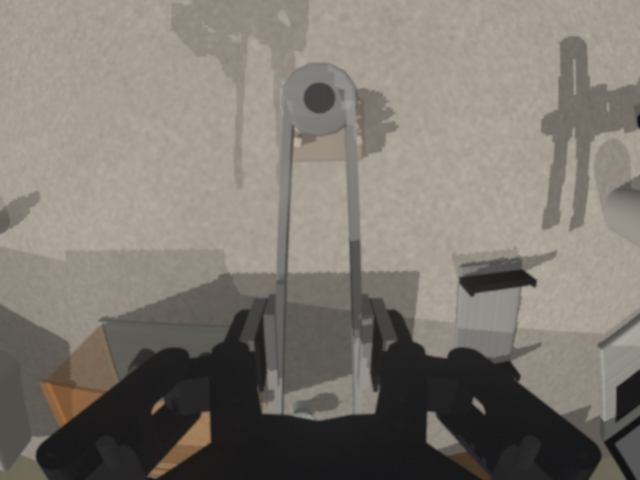

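View pics/s5.png

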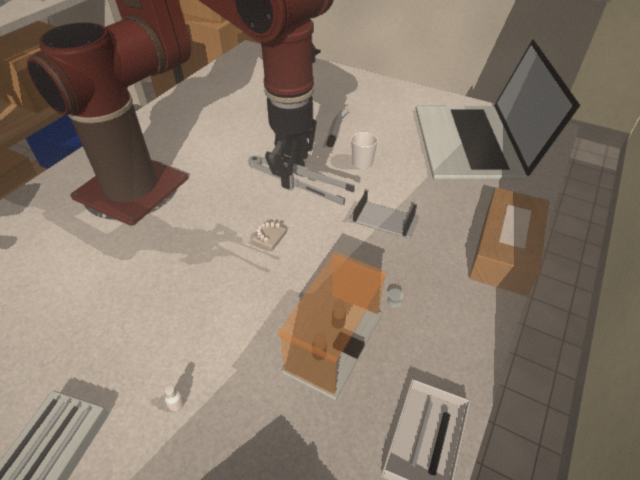

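Emit:
{"name": "apply_moves", "arguments": {
  "commands": [
    [[46,-10,0,0,0,0,0],[46,-20,0,0,0,0,0],[46,-25,0,0,0,0,0],[46,-25,0,0,0,0,0],[46,-20,0,0,0,0,0],[46,-14,0,0,0,0,0],[46,-5,0,0,0,0,0],[46,0,0,0,0,0,0],[46,0,0,0,0,0,0]]
  ]
}}

```text
time: 10.75
tcp_pos: [599.8, 10.7, 200.8]
eef_rot: [0.0, -3.141, -0.0]
force: [-0.0, -0.7, -1.0]
gripper_width: 0.464
```

```bash
python3 - <<'E'
from h import *
import pickle
rel([480,10,200],down(np.pi))
p=robot.camera_params("wrist"); im=robot.camera("wrist"); pickle.dump((p,robot.get_obs()),open("w6.pkl","wb")); cv2.imwrite("pics/w6.png",im[:,:,::-1])
cv2.imwrite("pics/w6z.png",cv2.resize(im[180:380,0:240,::-1],None,fx=3,fy=3,interpolation=cv2.INTER_CUBIC))
E
```

```text
t 10.75 tcp [599.8  10.7 200.8] rot [ 5.0000e-04 -3.1405e+00 -3.0000e-04] w 0.464 F [-0.  -0.7 -1. ]
shift tool [119.76  -0.65   0.96]
turn tool [ 0.0002 -0.0011  0.0003]
```

View pics/w6.png

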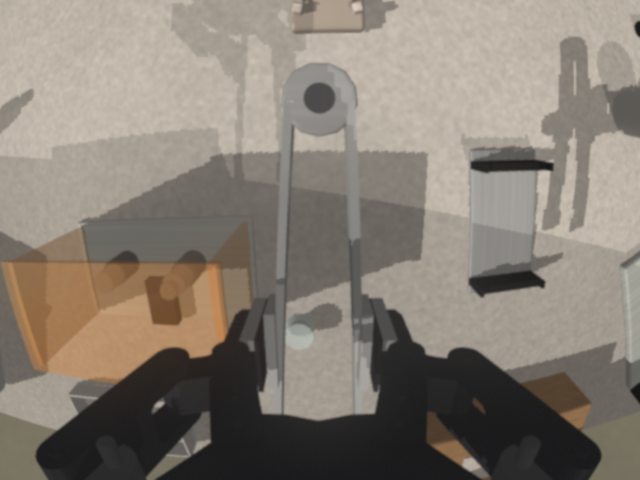

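View pics/w6z.png

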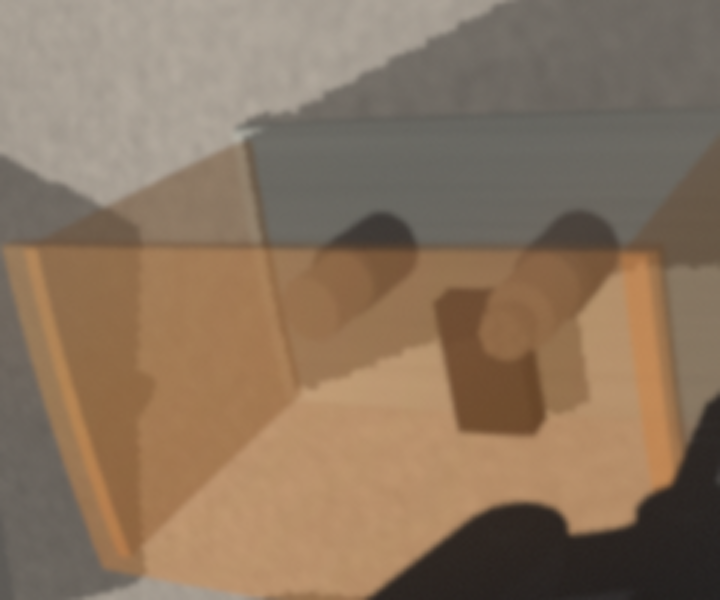

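```bash
python3 - <<'E'
from h import *
import pickle
np.set_printoptions(precision=1,suppress=True)
p,o=pickle.load(open("w6.pkl","rb"))
g=lambda a,b,z: onz("wrist",(a/3,b/3+180),z,p)
for nm,q in dict(blanktop=(315,308,64),tooth=(508,335,77),basetop=(543,300,64),standTopT=(0,0,0),cornL=(243,130,8),roofFL=(5,247,130),roofFR=(660,247,130),standbotT=(580,250,8),standbotB=(378,248,8)).items(): print(nm,g(*q))
print(onz("wrist",(250,216),8,p))
im=cv2.imread("pics/w6.png");cv2.imwrite("pics/w6y.png",cv2.resize(im[230:330,90:220],None,fx=6,fy=6,interpolation=cv2.INTER_CUBIC))
E
```

```text
blanktop [ 645.8 -185.2   64. ]
tooth [ 646.1 -112.4   77. ]
basetop [ 640.7 -105.6   64. ]
standTopT [ 545.1 -380.5    0. ]
cornL [ 602.1 -244.     8. ]
roofFL [ 604.1 -249.1  130. ]
roofFR [600.6 -50.  130. ]
standbotT [ 645.7 -113.2    8. ]
standbotB [ 646.1 -191.7    8. ]
[598.2 -52.3   8. ]
```

View pics/w6y.png

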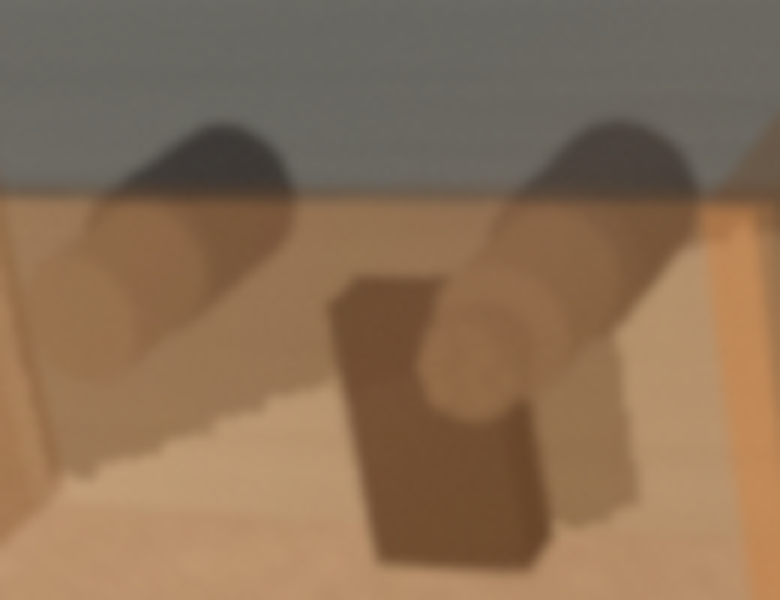

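```bash
python3 - <<'E'
from h import *
import pickle
np.set_printoptions(precision=1,suppress=True)
p,o=pickle.load(open("w6.pkl","rb"))
w=lambda a,b,z: onz("wrist",(a/6+90,b/6+230),z,p)
for nm,q in dict(toothtop=(475,362,77),basetop=(500,322,64),standtop=(552,265,40),blanktop=(86,318,64),blankstand=(143,260,40)).items(): print(nm,w(*q))
im=cv2.imread("pics/top0.png");cv2.imwrite("pics/t6.png",cv2.resize(im[140:230,340:470],None,fx=6,fy=6,interpolation=cv2.INTER_CUBIC))
E
```

```text
toothtop [ 644.9 -112.4   77. ]
basetop [ 644.3 -113.4   64. ]
standtop [ 644.9 -113.9   40. ]
blanktop [ 646.1 -186.1   64. ]
blankstand [ 645.8 -188.9   40. ]
```

View pics/t6.png

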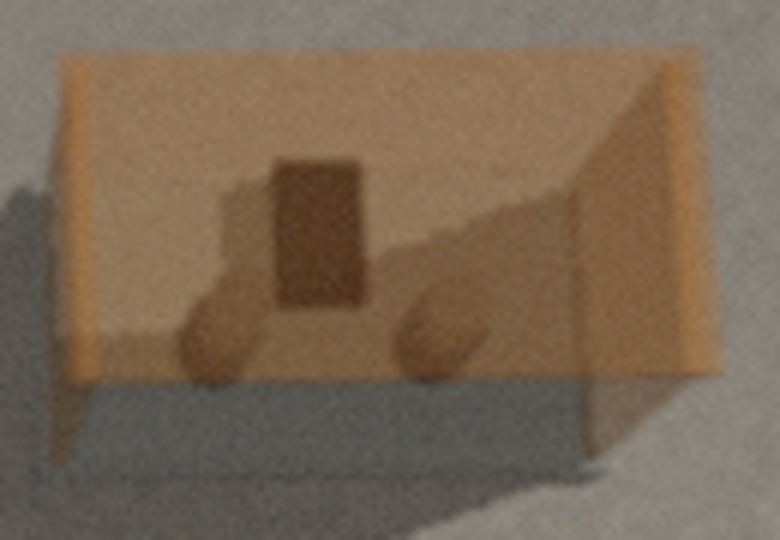

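```bash
python3 - <<'E'
from h import *
import pickle
np.set_printoptions(precision=1,suppress=True)
p,o=pickle.load(open("w6.pkl","rb"))
for z in (8,30,50):
  print(z,"top",[onz("top",(a/6+340,b/6+140),z)[:2] for a,b in [(275,160),(362,160),(275,308),(362,305)]])
  print(z,"wr",[onz("wrist",(a/3,b/3+180),z,p)[:2] for a,b in [(437,293),(490,288),(460,430),(540,433)]])
for uv,z in [((340+212/6,140+345/6),60),((340+430/6,140+345/6),52)]: print(onz("top",uv,z))
E
```

```text
8 top [array([ 714.7, -137.7]), array([ 714.7, -168.6]), array([ 660.4, -136. ]), array([ 661.4, -166.6])]
8 wr [array([ 662.5, -170.1]), array([ 660.1, -148.7]), array([ 717.2, -171. ]), array([ 716.4, -138.1])]
30 top [array([ 707. , -133.9]), array([ 707. , -164.1]), array([ 653.9, -132.2]), array([ 655. , -162.1])]
30 wr [array([ 653.4, -158.2]), array([ 651.2, -138.2]), array([ 704.6, -159. ]), array([ 703.8, -128.3])]
50 top [array([ 699.9, -130.5]), array([ 699.9, -160. ]), array([ 648.1, -128.8]), array([ 649.1, -158. ])]
50 wr [array([ 645.2, -147.4]), array([ 643.1, -128.7]), array([ 693. , -148.2]), array([ 692.3, -119.4])]
[ 632.5 -105.8   60. ]
[ 634.6 -179.8   52. ]
```

Tooth confirmed on the left stand at about (645,-113), knob visible at (169,290). The blank is at (646,-187). The dark patch is flat on the plate. I retreat to the front of the shield, then descend.

Emit:
{"name": "apply_moves", "arguments": {
  "commands": [
    [[46,12,0,0,0,0,0],[46,24,0,0,0,0,0],[46,26,-6,0,0,0,0],[46,26,-18,0,0,0,0],[46,26,-25,0,0,0,0],[46,26,-25,0,0,0,0],[46,20,-25,0,0,0,0],[46,10,-16,0,0,0,0],[46,0,-8,0,0,0,0],[46,0,0,0,0,0,0]]
  ]
}}

```text
time: 11.8
tcp_pos: [430.2, -113.3, 201.7]
eef_rot: [0.003, 3.14, -0.001]
force: [0.8, -0.1, -0.5]
gripper_width: 0.463
```

Emit:
{"name": "apply_moves", "arguments": {
  "commands": [
    [[46,0,0,10,0,0,0],[46,0,0,20,0,0,0],[46,0,0,30,0,0,0],[46,0,0,30,0,0,0],[46,0,0,30,0,0,0],[46,0,0,25,0,0,0],[46,0,0,12,0,0,0],[46,0,0,5,0,0,0],[46,0,0,0,0,0,0],[46,0,0,0,0,0,0]]
  ]
}}

```text
time: 12.8
tcp_pos: [431.2, -112.9, 40.3]
eef_rot: [-0.0, 3.14, -0.001]
force: [-0.6, -0.3, -0.9]
gripper_width: 0.459
```

```bash
python3 - <<'E'
from h import *
rel([540,-113.2,37],down(np.pi))
for n in("top","scene"):
    im=robot.camera(n); cv2.imwrite(f"pics/{n}7.png",im[:,:,::-1])
    if n=="top":cv2.imwrite("pics/t7z.png",cv2.resize(im[140:320,330:460,::-1],None,fx=3.3,fy=3.3,interpolation=cv2.INTER_CUBIC))
    else:cv2.imwrite("pics/s7z.png",cv2.resize(im[160:400,200:420,::-1],None,fx=2.5,fy=2.5,interpolation=cv2.INTER_CUBIC))
E
```

```text
t 12.8 tcp [ 431.2 -112.9   40.3] rot [-0.0000e+00  3.1398e+00 -1.2000e-03] w 0.459 F [-0.6 -0.3 -0.9]
shift tool [-108.84   -0.31    3.54]
turn tool [-0.0008  0.0018  0.    ]
```

View pics/t7z.png

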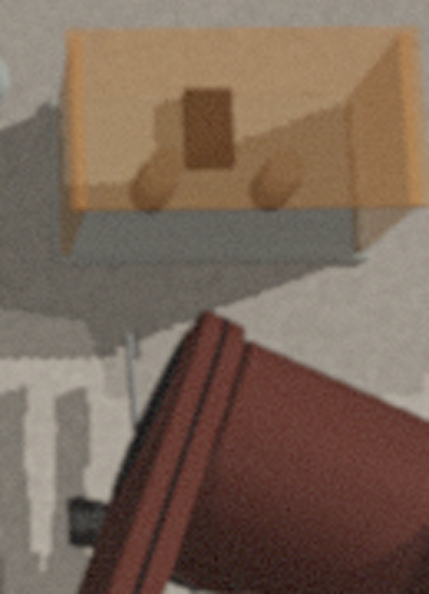

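View pics/s7z.png

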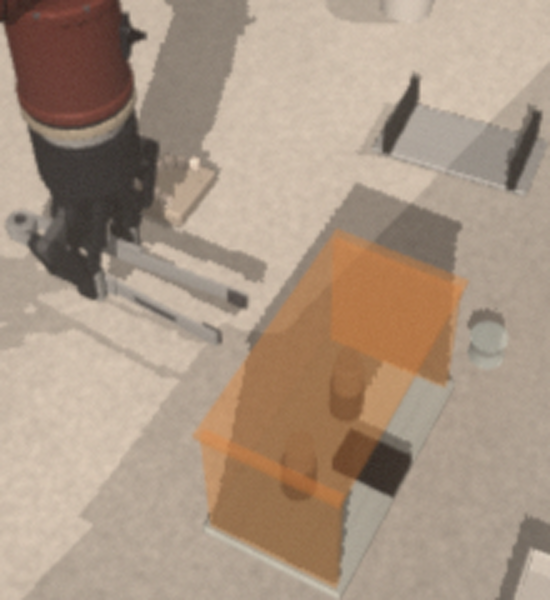

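```bash
python3 - <<'E'
from h import *
np.set_printoptions(precision=1,suppress=True)
for uv in [(200+246/2.5,160+293/2.5),(200+220/2.5,160+331/2.5)]: print(uv,onz("scene",uv,63))
print("left tip from top", onz("top",(330+130/3.3,140+333/3.3),63))
for X in [(544,-113+18,63),(544,-113-18,63),(644.8,-113.2,78),(644.8,-113.2,64),(644.8,-113.2,40),(646,-188,64),(646,-188,40)]:
    q=proj("scene",X); print(X,q,(q-[200,160])*2.5, "top",(proj("top",X)-[330,140])*3.3)
E
```

```text
(298.4, 277.2) [546.2 -91.4  63. ]
(288.0, 292.4) [ 547.8 -132.3   63. ]
left tip from top [544.7 -91.3  63. ]
(544, -95, 63) [296.5 278.1] [241.2 295.1] top [136.2 334.2]
(544, -131, 63) [286.6 291.1] [216.5 327.9] top [197.3 334. ]
(644.8, -113.2, 78) [338.8 300.6] [347.1 351.5] top [165.7 161.4]
(644.8, -113.2, 64) [338.6 305.2] [346.6 362.9] top [162.3 168.1]
(644.8, -113.2, 40) [338.3 312.7] [345.8 381.8] top [156.5 179.2]
(646, -188, 64) [319.4 336.4] [298.6 441. ] top [286.6 166. ]
(646, -188, 40) [319.5 343.7] [298.7 459.3] top [277.7 177.1]
```

Emit:
{"name": "apply_moves", "arguments": {
  "commands": [
    [[46,0,-0.5,3,0,0,0],[46,-10,0,0,0,0,0],[46,-20,0,0,0,0,0],[46,-20,0,0,0,0,0],[46,-16,0,0,0,0,0],[46,-12,0,0,0,0,0],[46,0,0,0,0,0,0],[46,0,0,0,0,0,0]]
  ]
}}

```text
time: 13.7
tcp_pos: [508.1, -113.1, 36.1]
eef_rot: [-0.0, -3.141, -0.0]
force: [0.9, -0.1, -1.0]
gripper_width: 0.46
```

```bash
python3 - <<'E'
from h import *
rel([540,-113.2,37],down(np.pi))
for n in("top","scene"):
    im=robot.camera(n); cv2.imwrite(f"pics/{n}8.png",im[:,:,::-1])
    if n=="top":cv2.imwrite("pics/t8z.png",cv2.resize(im[140:320,330:460,::-1],None,fx=3.3,fy=3.3,interpolation=cv2.INTER_CUBIC))
    else:cv2.imwrite("pics/s8z.png",cv2.resize(im[220:400,250:420,::-1],None,fx=3.3,fy=3.3,interpolation=cv2.INTER_CUBIC))
E
```

```text
t 13.7 tcp [ 508.1 -113.1   36.1] rot [-1.0000e-04 -3.1411e+00 -3.0000e-04] w 0.46 F [ 0.9 -0.1 -1. ]
shift tool [-31.93  -0.14  -0.91]
turn tool [ 0.0002 -0.0005 -0.0001]
```

View pics/s8z.png

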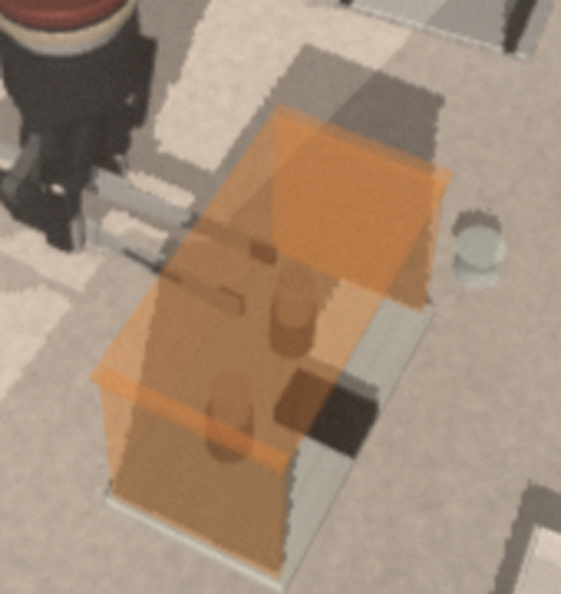

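View pics/t8z.png

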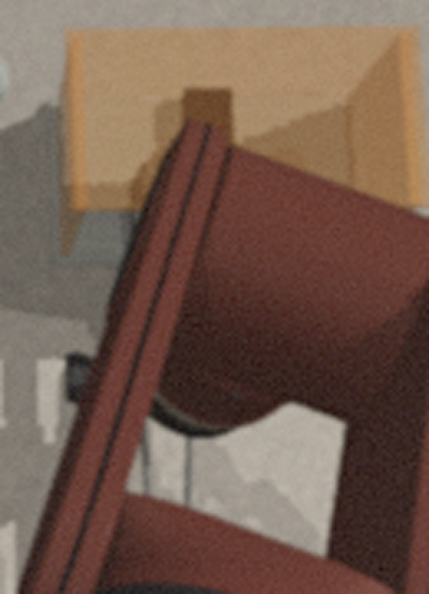

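Emit:
{"name": "apply_moves", "arguments": {
  "commands": [
    [[46,-8,0,0,0,0,0],[46,-10,0,0,0,0,0],[46,-8,0,0,0,0,0],[46,-5,0,0,0,0,0],[46,0,0,0,0,0,0],[46,0,0,0,0,0,0]]
  ]
}}

```text
time: 14.4
tcp_pos: [539.0, -113.1, 36.0]
eef_rot: [-0.0, -3.141, -0.0]
force: [-0.1, 0.1, -1.1]
gripper_width: 0.461
```

```bash
python3 - <<'E'
from h import *
rel([540,-113.2,37],down(np.pi))
im=robot.camera("scene"); cv2.imwrite("pics/s9z.png",cv2.resize(im[250:350,280:400,::-1],None,fx=6,fy=6,interpolation=cv2.INTER_CUBIC))
E
```

```text
t 14.4 tcp [ 539.  -113.1   36. ] rot [-1.0000e-04 -3.1409e+00 -3.0000e-04] w 0.461 F [-0.1  0.1 -1.1]
shift tool [-1.04 -0.13 -0.96]
turn tool [ 0.0002 -0.0007 -0.0001]
```

View pics/s9z.png

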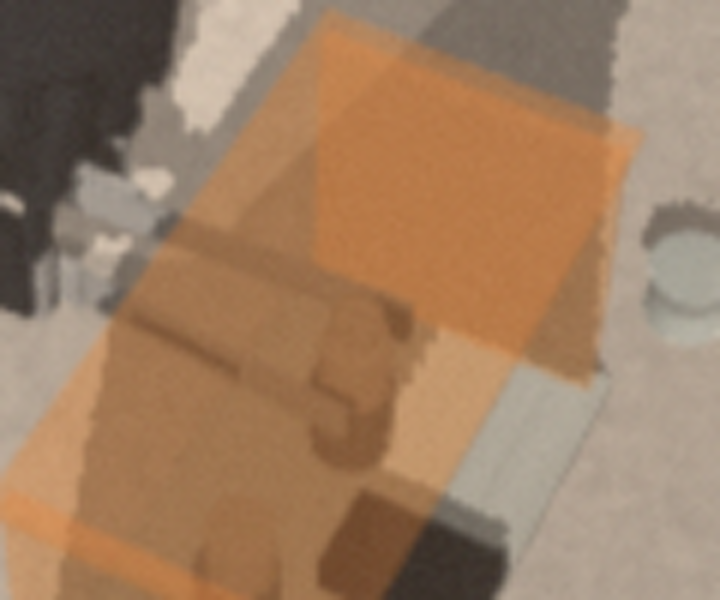

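The jaws straddle the base: left tip at (400,320), right tip at (350,405), tooth axis at about (352,355). Closing gradually.

Emit:
{"name": "apply_moves", "arguments": {
  "commands": [
    [[44,0,0,0,0,0,0],[43,0,0,0,0,0,0],[42,0,0,0,0,0,0],[41,0,0,0,0,0,0],[40,0,0,0,0,0,0],[39,0,0,0,0,0,0],[38,0,0,0,0,0,0],[38,0,0,0,0,0,0]]
  ]
}}

```text
time: 15.25
tcp_pos: [539.1, -113.2, 36.3]
eef_rot: [0.001, 3.142, -0.0]
force: [0.9, -0.2, 0.0]
gripper_width: 0.386
```

Emit:
{"name": "apply_moves", "arguments": {
  "commands": [
    [[36,0,0,0,0,0,0],[36,0,0,0,0,0,0],[35,0,0,0,0,0,0],[35,0,0,0,0,0,0]]
  ]
}}

```text
time: 15.65
tcp_pos: [539.1, -113.2, 36.3]
eef_rot: [0.001, 3.142, -0.0]
force: [-0.2, 0.1, -0.4]
gripper_width: 0.379
```

```bash
python3 - <<'E'
from h import *
rel([540,-113.2,37],down(np.pi))
im=robot.camera("scene"); cv2.imwrite("pics/s10z.png",cv2.resize(im[250:350,280:400,::-1],None,fx=6,fy=6,interpolation=cv2.INTER_CUBIC))
E
```

```text
t 15.65 tcp [ 539.1 -113.2   36.3] rot [ 5.0000e-04  3.1415e+00 -1.0000e-04] w 0.379 F [-0.2  0.1 -0.4]
shift tool [-0.88  0.02 -0.66]
turn tool [-0.      0.0001 -0.0003]
```

View pics/s10z.png

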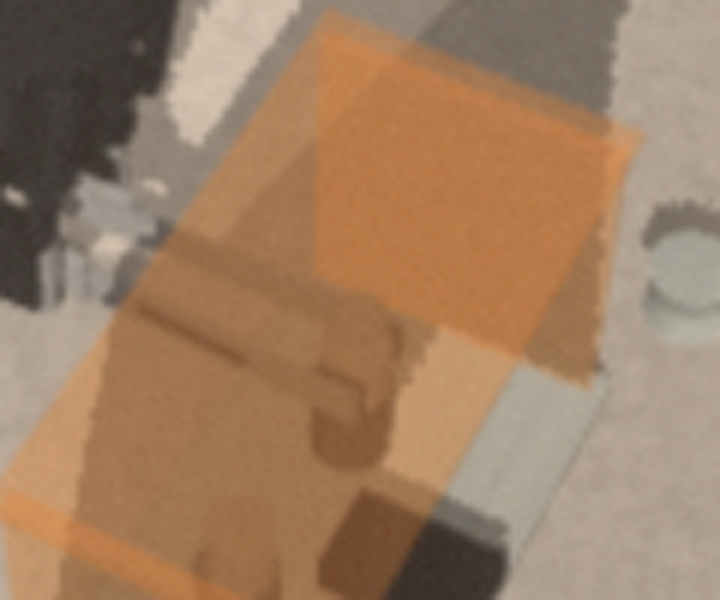

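Emit:
{"name": "apply_moves", "arguments": {
  "commands": [
    [[33,0,0,0,0,0,0],[33,0,0,0,0,0,0],[33,0,0,-2,0,0,0],[33,0,0,-3,0,0,0],[33,0,0,-3,0,0,0],[33,0,0,0,0,0,0],[33,0,0,0,0,0,0]]
  ]
}}

```text
time: 16.4
tcp_pos: [539.2, -113.2, 44.5]
eef_rot: [0.0, 3.141, -0.0]
force: [1.4, -0.1, -1.2]
gripper_width: 0.378
```

```bash
python3 - <<'E'
from h import *
rel([540,-113.2,37],down(np.pi))
im=robot.camera("scene"); cv2.imwrite("pics/s11z.png",cv2.resize(im[250:350,280:400,::-1],None,fx=6,fy=6,interpolation=cv2.INTER_CUBIC))
E
```

```text
t 16.4 tcp [ 539.2 -113.2   44.5] rot [ 5.0000e-04  3.1413e+00 -1.0000e-04] w 0.378 F [ 1.4 -0.1 -1.2]
shift tool [-0.78  0.01  7.5 ]
turn tool [-0.0001  0.0003 -0.0003]
```

View pics/s11z.png

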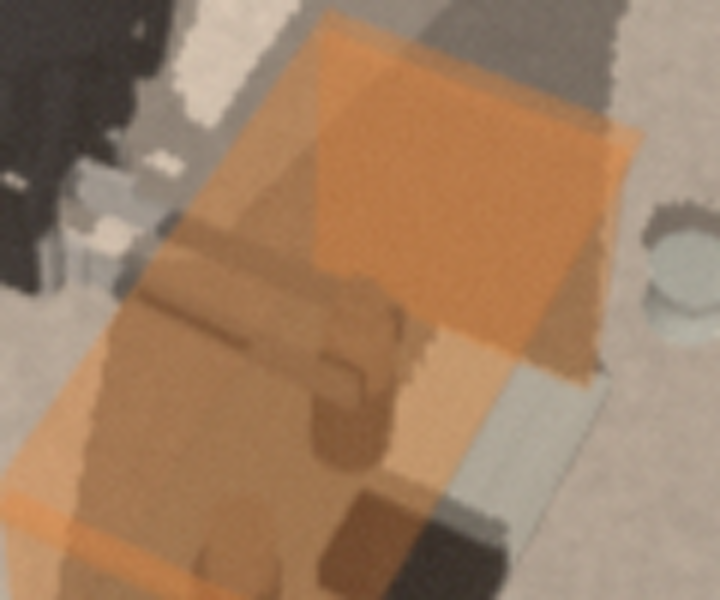

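The tooth rose with the jaws (more stand visible below it). Now I draw it out the front.

Emit:
{"name": "apply_moves", "arguments": {
  "commands": [
    [[33,4,0,0,0,0,0],[33,8,0,0,0,0,0],[33,14,0,0,0,0,0],[33,18,0,0,0,0,0],[33,20,0,0,0,0,0],[33,20,0,0,0,0,0],[33,20,0,0,0,0,0],[33,20,0,0,0,0,0],[33,10,0,0,0,0,0],[33,5,0,0,0,0,0]]
  ]
}}

```text
time: 17.45
tcp_pos: [399.1, -113.0, 44.2]
eef_rot: [-0.001, -3.141, -0.0]
force: [0.4, 0.5, -0.7]
gripper_width: 0.381
```

Emit:
{"name": "apply_moves", "arguments": {
  "commands": [
    [[33,0,0,-5,0,0,0],[33,0,0,-12,0,0,0],[33,0,0,-20,0,0,0],[33,0,0,-25,0,0,0],[33,0,0,-25,0,0,0],[33,0,0,-25,0,0,0],[33,0,0,-20,0,0,0],[33,0,0,-12,0,0,0],[33,0,0,-6,0,0,0],[33,0,0,0,0,0,0]]
  ]
}}

```text
time: 18.45
tcp_pos: [400.7, -113.3, 195.1]
eef_rot: [0.0, 3.14, -0.001]
force: [0.2, 0.2, -1.9]
gripper_width: 0.378
```

```bash
python3 - <<'E'
from h import *
rel([540,-113.2,37],down(np.pi))
for n in("top","scene"):
    im=robot.camera(n); cv2.imwrite(f"pics/{n}12.png",im[:,:,::-1])
cv2.imwrite("pics/s12z.png",cv2.resize(im[140:400,200:420,::-1],None,fx=2.3,fy=2.3,interpolation=cv2.INTER_CUBIC))
E
```

```text
t 18.45 tcp [ 400.7 -113.3  195.1] rot [ 2.0000e-04  3.1403e+00 -9.0000e-04] w 0.378 F [ 0.2  0.2 -1.9]
shift tool [-139.14    0.21  158.25]
turn tool [-0.0006  0.0013 -0.0001]
```

View pics/s12z.png

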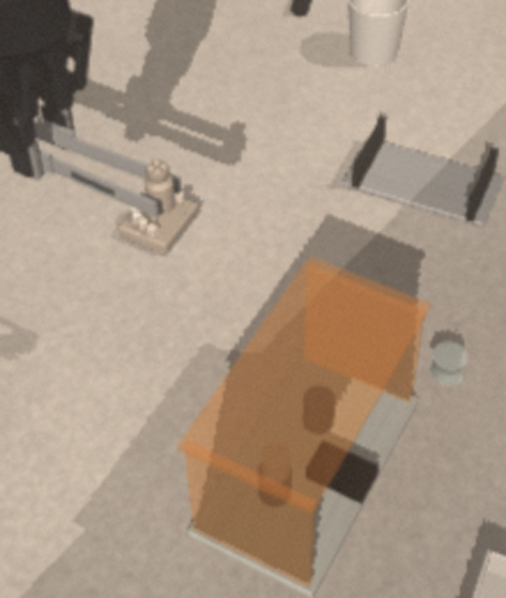

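View pics/top12.png

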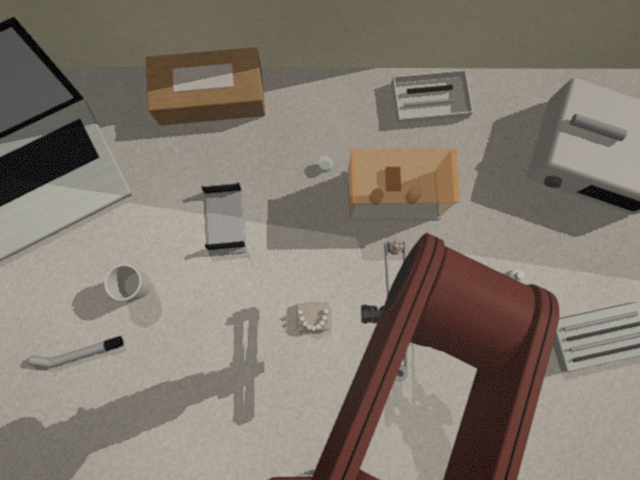

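The tooth is held in the jaws at scene crop (158,185) and looks upright. The blank is still on its stand. I let it settle and recheck before handing in.

Emit:
{"name": "apply_moves", "arguments": {
  "commands": [
    [[33,0,0,0,0,0,0],[33,0,0,0,0,0,0],[33,0,0,0,0,0,0],[33,0,0,0,0,0,0],[33,0,0,0,0,0,0],[33,0,0,0,0,0,0],[33,0,0,0,0,0,0],[33,0,0,0,0,0,0]]
  ]
}}

```text
time: 19.35
tcp_pos: [400.1, -113.2, 194.3]
eef_rot: [0.0, 3.142, -0.0]
force: [0.9, -0.6, -1.2]
gripper_width: 0.381
```

```bash
python3 - <<'E'
from h import *
np.set_printoptions(precision=1,suppress=True)
rel([540,-113.2,37],down(np.pi))
im=robot.camera("scene"); cv2.imwrite("pics/s13z.png",cv2.resize(im[190:250,220:300,::-1],None,fx=8,fy=8,interpolation=cv2.INTER_CUBIC))
c1,d1=ray("top",(396.5,246)); c2,d2=ray("scene",(200+157/2.3,140+163/2.3))
A=np.c_[d1,-d2]; s=np.linalg.lstsq(A,c2-c1,rcond=None)[0]; print(c1+s[0]*d1,c2+s[1]*d2)
for z in(237,213,199):print(z,(proj("scene",(506,-113,z))-[220,190])*8)
E
```

```text
t 19.35 tcp [ 400.1 -113.2  194.3] rot [ 0.   3.1 -0. ] w 0.381 F [ 0.9 -0.6 -1.2]
shift tool [-139.9    0.   157.3]
turn tool [-0.  0. -0.]
[ 505.8 -110.9  234.8] [ 506.3 -110.5  234.8]
237 [377.6 166.1]
213 [387.  249.2]
199 [392.3 296. ]
```

View pics/s13z.png

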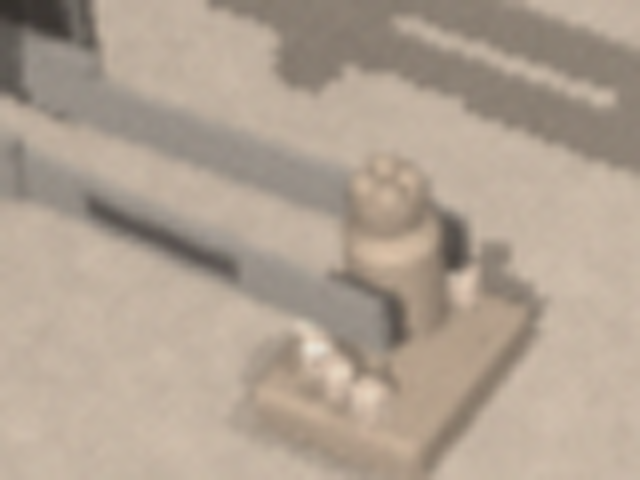

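The tooth sits upright in the jaws, top at about z = 235, underside about 197 mm, and about 85 mm in front of the shield.

```bash
python3 -c "
from plant import robot
print(robot.job_done())"
```

```text
the job is handed in; nothing more can be done
None
```

I lifted the tongs off their rest, reached in under the front of the shield and closed the jaws on the tooth's base. Then I drew the tooth out the front and raised it. I handed the job in at 19.4 s of the 64 s allowed, with the tooth still held.

**Final position:** triangulating from the scene and top cameras puts the tooth's top at about (506, -111, 235). Its underside is therefore about 197 mm above the bench, and its near side about 85 mm in front of the shield.

**Hold:** the tooth looks upright in the scene picture. The gripper opening stayed at 38% against a commanded 33%, so the jaws are bearing on the base.

**Other objects:** in the last pictures the cup, dish, jaw model, rest, shield and blank are where they were at the start. The arm partly hid the bottle.

**Forces:** the highest reading I saw was about 5 N, while gripping the tongs; during the reach into the shield it stayed near 1 N.

**Not confirmed:**
- The actual squeeze force was not measured.
- Distance estimates disagreed by 2–3 mm along the tongs between the hinge, the plates and the jaw tips. This did not affect the grasp.

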